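Clamp a battery cell with a spoked hand wheel

TASK

Take the battery cell that stands alone on the table beside the bench clamp, stand it upright in the slot of the clamp, let go of it, and then wind the five-spoked hand wheel anticlockwise by pushing its spokes round one after another until the jaw has pressed the cell firmly against the backstop and holds it upright. Wind by feel and stop as soon as it is firm, so that the cell is not crushed; do not push on the jaw itself, and do not disturb the spool, glue bottle and tape roll nearby.

Things in the scene. Friction and masses are not known exactly. Their poses are not given: they have to be found in the camera images.
- cell: The loose grey battery cell, a plain cylinder 18.4 mm in diameter and 65 mm tall, 46 g, standing upright by itself on the table to the left of the clamp. Origin: centre of its underside, z up its axis.
- clamp: The bench clamp, bolted down: a plate 100 (x) x 250 (y) x 12 mm thick; only its place and yaw change. Origin: centre of the plate's underside, on the table. Along its own y axis, the hand wheel on a grey gear housing (52 x 52 mm, top 58 mm above the table, then a 34 mm boss) is at the -y end, the slot and the V backstop at the +y end.
- slot (a point): Where to stand the cell: floor of the slot on the plate (12 mm above the table), at x = 0, y = 63 mm in the clamp's frame. The slot runs along the clamp's y between two walls 24 mm apart, 7 mm high. Jaw and backstop rise 27 mm above this floor: a gripper closing along the clamp's x with its tips over 30 mm above the floor clears both.
- backstop_v (a point): Bottom of the V of the steel backstop (30 mm wide, rises 27 mm above the plate) in its middle setting, at the plate's top. Fixed to the plate as a mark only: the backstop itself is set by hand up to 4 mm either way along the clamp's y, and that setting is not measured. The clamped cell's axis lies about 10 mm before the real V bottom.
- jaw: The sliding steel jaw block (28 mm wide, 26 mm long, 27 mm high over the plate). Origin: middle of its flat pressing face at the plate's top (12 mm above the table). It slides along the clamp's +y to the backstop, 10 mm for each radian of the wheel, and sits on its rack with a stiff hidden spring (25 N per mm), so that the wheel gets stiff over about the last 0.25 rad.
- wheel (a joint): Angle of the hand wheel, rad, growing anticlockwise seen from above, which closes the jaw. It starts at 0 to 0.4; the cell gets tight somewhere between 1.7 and 2.8. Five spokes 72 degrees apart (rods 8 mm thick, each ending in a black ball 18 mm across, centred 62 mm from the axis); at 0 one of them points along the clamp's +x. The wheel stays where it is left.
- spoke_ball (a point): Centre of the ball of one spoke (the one along the clamp's +x at wheel angle 0); it goes round with the wheel. Pushed squarely at a ball, the wheel runs at about 2.6 N (less is felt while standing still); at 6 to 9 N the cell is firmly clamped; from about 11 N on, the jaw presses with 60 N and the cell is crushed. Let go, the wheel springs back a little and keeps 10 to 16 N on the cell.
- wheel_centre (a point): Point on the wheel's upright axis at the height of the spokes' middle line, 88 mm above the table, at x = 0, y = -75 mm in the clamp's frame. The hub cap ends 11 mm above it; below the spokes there is free room down to 60 mm above the table over the housing.
- spool: Bystander: small spool of white wire with blue flanges, 53 mm across, 40 mm high, standing. Origin under its centre.
- glue: Bystander: white glue bottle with red nozzle, 38 x 35 x 108 mm, standing. Origin under its centre.
- tape: Bystander: roll of amber tape, 64 mm across, 12 mm high, lying flat. Origin under its centre.

How it is judged (in metres and radians):
On the way, in this order (a step that is already met when the one before it is completed fails the run):
1. the cell stands in the slot, let go of, the jaw not yet pressing it (horizontal distance between cell and slot below 0.02 m and z of cell in the frame of slot between -0.003 and 0.003 m and angle between cell's own z axis and vertical below 0.1 rad and contact force between the fingers and cell below 0.1 N and contact force between jaw and cell below 4 N), for 0.2 s.
2. the wheel has been wound past 1.3 rad and the jaw presses the cell with more than 6 N (contact force between jaw and cell above 6 N and value of joint wheel above 1.3 rad), for 0.2 s.
At the end, for the whole second after the job is handed in: The cell stands upright (within 0.1 rad) on the floor of the slot, at rest, within 22 mm of the slot point, and the jaw keeps pressing it against the backstop with more than 6 N (contact force between jaw and cell above 6 N and angle between cell's own z axis and vertical below 0.1 rad and horizontal distance between cell and slot below 0.022 m and z of cell in the frame of slot between -0.004 and 0.004 m and linear speed of cell below 0.01 m/s); the robot touches nothing.
It fails at once if the jaw presses the cell with more than 60 N: crushed (contact force between jaw and cell above 60 N).
It fails at once if the robot pushes on the jaw itself with more than 5 N (contact force between the arm and jaw above 5 N).
It fails at once if the fingers push on the jaw itself with more than 5 N (contact force between the fingers and jaw above 5 N).
It fails at once if a bystander (spool, glue bottle, tape roll) is moved by more than 20 mm (distance of any of spool, glue, tape from where it was at the start of the episode above 0.02 m).
It also fails if it takes over 72 s, if anything falls off the work surface, if the arm or the gripper's body presses on something with over 40 N, if the wrist force passes 120 N, or if a joint passes its speed limit or range.

ROBOT

A 7-joint arm with a two-finger parallel gripper is mounted at the origin on a cart in front of the work surface, level with it; the furniture and walls round the work are solid. World frame = base frame: x ahead of the robot, y to its left, z up, the work surface at z = 0. Lengths are in m, angles in degrees, forces in N, time in s.
With the tool pointing down it reaches from about 0.425 to 1.025 m from the base axis. Payload 9.4 kg.
Tool frame: the origin (TCP) lies at the very end of the fingers, on their centre line; the grasp point (between the pads) lies r.grip_depth behind it (r.grip_depth is the distance from the TCP to the grasp point, in m); z points along the fingers, y is the line along which they close (so a half turn about z gives the same grasp; the last joint's range is limited). The gripper opens to 93 mm and grips with 3 to 60 N. Pads are 15 mm wide; open, the fingers measure 128 mm over their backs; the gripper's body (75 mm by 188 mm) begins 65 mm behind the grasp point.
Start: joints at [-73.035, 34.337, -0.143, 91.639, 0.103, 54.024, -4.572], TCP at [0.264, 0.675, 0.219] pointing down, gripper open.
Joint ranges: [-147.43, 147.43], [-19.82, 112.94], [-74.19, 73.91], [6.32, 146.72], [-59.91, 239.91], [6.04, 106.73], [-150.56, 150.56]. Speed limits (degrees/s): [127.2, 127.2, 172.46, 172.46, 180, 180, 180].

INTERFACE

Orientations are given as [roll, pitch, yaw] about the fixed x, y, z axes, in that order (R = Rz(yaw) Ry(pitch) Rx(roll)).
In Python, from cell import r gives the robot as it stands.
- The arm moves only by the tool servo_tool, never from a script. Its argument "commands" is a list of rows, each a list of 5 numbers: the finger opening in mm, from 0 to 93, then the shift along the tool's x, y, z in mm, then the turn about the tool's z in rad. A call has 1 to 12 rows; each row is the pose to reach, as a shift and turn from the pose commanded when the call began, along the tool's axes at that moment; what a row does not reach only later rows make up. A row lasts 1/8 s, in which the tool goes at most 62.5 mm and 10.7 degrees, less where a joint would pass 70% of its speed; a pose out of reach is approached as far as the arm can. A call with a gripper value outside its range is refused whole. The fingers move at their own pace and stop on an object; "force" is the grip in N (left out, the last holds). Time passes only in rows, so rows that repeat a pose let the fingers close. It gives the time, the measured TCP pose, the force, the opening and the grip force at its end, in the units of the state.
- r.sense(): the state, without advancing time (a new reading comes with each control period).
- r.read_camera(name): name is "scene" or "top" or "wrist"; returns (picture, depth): 480x640x3 uint8, red, green, blue; 480x640 float32, m along the optical axis (not along the pixel's ray), 0 where there is no reading.
- r.calibration(name): a dict with "mtx" (3x3 intrinsics, pixels), "rvec" (rotation vector, rad) and "tvec" (3), from world to camera coordinates, as OpenCV has them. Camera axes: x right, y down, z forward; pixel columns grow to the right and rows downward; lengths in m; the calibration is good to about 2 mm. A picture is of the moment at which its call begins: read the wrist's pose just before it. calibration takes no time and is no camera call; for the wrist camera it gives the pose at the moment of the call.
- r.finish_job(): hands the job in; it is judged then, once.
The state is a dict: "time": time; "q": joint angles; "dq": joint speeds; "joint_efforts": joint torques, N m; "tcp_pos": TCP position; "orientation": TCP orientation; "ft_force": force on the tool from outside, world axes, zero at the start; "torque": the same for the moment, N m; "gripper_width": finger opening in m; "gripper_force": force on a finger pad.
Only numpy, scipy, OpenCV 4.12 (cv2) and the standard library are available. Lean on these libraries where they do the work, as an engineer would, in place of code of your own. Each camera call takes 0.05 s, during which the arm holds its last target. There are 200 camera calls.

## Working session

There is one attempt and no reset: what is moved stays moved. The work goes in short steps, Python scripts to look and compute and a tool call to move; the robot and the scene stay as the last step left them, time stands still between calls to the robot, and variables do not carry over. Pictures are saved under pics/ and viewed, at most 10 in all, crops included, and the job is handed in when it is done.

Besides the shell and the picture viewer there is one more tool, called by a JSON object that holds its "method" and its "body", one argument or row to a line. servo_tool: Moves the arm, as the interface text tells. Its arguments: {"type":"object","properties":{"commands":{"type":"array","items":{"type":"array","items":{"type":"number"}}},"force":{"type":"number"}},"required":["commands"]}

```bash
ls; mkdir -p pics
cat > h.py <<'E'
import numpy as np,cv2
from cell import r
def cal(n):
    c=r.calibration(n);R=cv2.Rodrigues(np.array(c["rvec"],float))[0];return np.array(c["mtx"]),R,np.array(c["tvec"],float).ravel()
def plane(n,px,z,C=None):
    K,R,t=C or cal(n);o=-R.T@t;d=R.T@np.linalg.inv(K)@np.array([px[0],px[1],1.]);return o+d*(z-o[2])/d[2]
def cloud(n,dep,C=None):
    K,R,t=C or cal(n);v,u=np.mgrid[:480,:640];P=np.stack([(u-K[0,2])/K[0,0]*dep,(v-K[1,2])/K[1,1]*dep,dep],-1);return (P-t)@R
def proj(n,X,C=None):
    K,R,t=C or cal(n);p=K@(R@np.array(X)+t);return p[:2]/p[2]
E
python3 - <<'E'
from h import *
for n in("scene","top"):
    p,d=r.read_camera(n);cv2.imwrite(f"pics/{n}0.png",p[:,:,::-1]);np.savez(f"/tmp/{n}0",p=p,d=d)
    K,R,t=cal(n);print(n,-R.T@t,R[2],K[0,0])
print(r.sense(),r.grip_depth)
E
```

```text
pics
scene [0.27414451 0.54426705 0.73309577] [ 0.30023854 -0.58201672 -0.75572042] 455.55575015893453
top [0.32146514 0.04132618 1.29525446] [ 0.16455868  0.0092637  -0.98632379] 613.9415130907638
{'time': 0.1, 'q': array([-73.03494482,  34.37933662,  -0.14454698,  91.67529187,
         0.10334524,  54.02588042,  -4.5705047 ]), 'dq': array([-0.03779498, -0.135843  ,  0.0046665 , -0.11791078,  0.0364783 ,
       -0.04076715, -0.07983381]), 'joint_efforts': array([ 5.21686772e-03, -7.66556454e+01,  1.50199279e+00, -2.52933151e+01,
       -5.23389468e-02,  1.35795135e-02,  4.82119015e-05]), 'tcp_pos': array([0.26392678, 0.67478269, 0.21786074]), 'orientation': array([-1.79920028e+02,  8.32815900e-03,  1.58644566e+02]), 'ft_force': array([ 0.23760559,  0.12336867, -0.1484412 ]), 'torque': array([ 0.06079664, -0.01176709,  0.00739455]), 'gripper_force': 0.0, 'gripper_width': 0.09275384930923788} 0.0188
```

View pics/scene0.png

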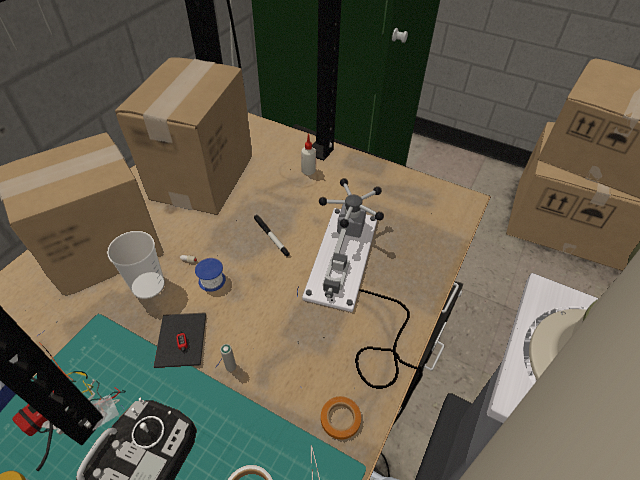

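View pics/top0.png

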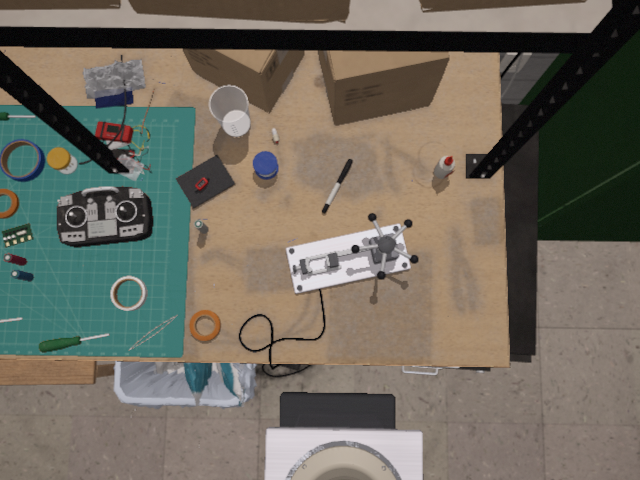

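The scene view shows the cell at about (228,358), the clamp plate around (340,260) and the wheel hub at (353,202). In the top view the cell is at (201,226), the plate corners at about (288,245), (405,226), (410,270) and (293,291), and the hub at (386,243). The spool is at (265,165), the glue at (444,167) and the tape at (205,325).

Run:
```python
from h import *
for n,box in(("top",(280,215,420,300)),("scene",(290,190,390,315))):
    f=np.load(f"/tmp/{n}0.npz");p,d=f["p"],f["d"];C=cal(n);P=cloud(n,d,C)
    hsv=cv2.cvtColor(p,cv2.COLOR_RGB2HSV)
    m=((hsv[...,1]<30)&(hsv[...,2]>150)&(P[...,2]<0.03)).astype(np.uint8);k=np.zeros_like(m);k[box[1]:box[3],box[0]:box[2]]=1;m*=k
    v,u=np.nonzero(m);W=np.array([plane(n,(a,b),.012,C)[:2] for a,b in zip(u,v)]).astype(np.float32)
    print(n,"plate z",np.median(P[m>0],0)[2],cv2.minAreaRect(W*1000))
    # cell cloud
    cx=dict(top=(201,226),scene=(228,358))[n];a,b=cx
    Q=P[b-22:b+22,a-14:a+14].reshape(-1,3);q=Q[Q[:,2]>.055];print("cell top",q.mean(0),q.min(0),q.max(0),len(q))
    q=Q[(Q[:,2]>.02)&(Q[:,2]<.1)];print(" all",q.min(0),q.max(0),len(q))
    # balls
    H=(P[...,2]>.075)&(P[...,2]<.108)&(hsv[...,2]<70);H=H.astype(np.uint8)
    yy=slice(box[1]-20,box[3]) ;k=np.zeros_like(m);k[box[1]-20:box[3],box[0]-10:box[2]+10]=1
    num,l,st,ce=cv2.connectedComponentsWithStats(H*k)
    for i in range(1,num):
        if st[i,4]>8:print("blob",ce[i],st[i,4],plane(n,ce[i],.088,C))
    t=P[(P[...,2]>.094)&(k>0)&(P[...,2]<.11)];print("hub",np.median(t,0),len(t))
```

```text
top plate z 0.010823981405758014 ((501.42767333984375, -5.232666015625), (99.23735809326172, 250.2022247314453), 13.062403678894043)
cell top [0.54030458 0.28157908 0.16192916] [0.32146514 0.04132618 0.05598681] [0.5683976  0.31239443 1.29525446] 75
 all [0.54984695 0.29317766 0.02130902] [0.5683976  0.31239443 0.06937368] 109
blob [371.68888889 216.71111111] 45 [ 0.57421406 -0.05002204  0.088     ]
blob [407.93333333 222.86666667] 45 [ 0.56262739 -0.12253981  0.088     ]
blob [355.   248.75] 48 [ 0.50872073 -0.01693483  0.088     ]
blob [413.84 258.78] 50 [ 0.49024093 -0.13362254  0.088     ]
blob [380.92592593 274.90740741] 54 [ 0.45718854 -0.0683942   0.088     ]
hub [ 0.51577543 -0.07773804  0.09603437] 302
scene plate z 0.012490155253662958 ((501.3917236328125, -4.0891265869140625), (98.73541259765625, 250.47979736328125), 13.059706687927246)
cell top [0.55218405 0.3107773  0.07943492] [0.27414451 0.29536448 0.05511245] [0.56955695 0.54426705 0.73309577] 129
 all [0.55076116 0.29536448 0.02007825] [0.56955695 0.31338115 0.06864756] 244
blob [343.3   181.875] 40 [ 0.56312671 -0.12292879  0.088     ]
blob [377.3125 190.1875] 48 [ 0.49005578 -0.1349516   0.088     ]
blob [322.55555556 200.88888889] 54 [ 0.57411103 -0.05055981  0.088     ]
blob [356.70689655 206.48275862] 58 [ 0.50683686 -0.0702833   0.088     ]
blob [346.9047619  205.61904762] 21 [ 0.52508024 -0.06275626  0.088     ]
blob [379.06779661 215.52542373] 59 [ 0.45748519 -0.06923869  0.088     ]
blob [343.82539683 223.        ] 63 [ 0.5091617  -0.01678569  0.088     ]
hub [ 0.51391184 -0.07336852  0.09671989] 302
```

{"method": "servo_tool", "body": {
  "commands": [
    [93,-410,-238,60,0.97],
    [93,-410,-238,60,0.97],
    [93,-410,-238,60,0.97],
    [93,-410,-238,60,0.97],
    [93,-410,-238,60,0.97],
    [93,-410,-238,60,0.97],
    [93,-410,-238,60,0.97],
    [93,-410,-238,60,0.97],
    [93,-410,-238,60,0.97],
    [93,-410,-238,60,0.97],
    [93,-410,-238,60,0.97]
  ],
  "force": 12
}}

```text
time: 1.48
tcp_pos: [0.5582, 0.3058, 0.1586]
orientation: [-180.0, -0.0, 103.2]
ft_force: [0.2, -1.2, -0.1]
gripper_width: 0.0929
gripper_force: 0.0
```

Run:
```python
from h import *
s=r.sense();C=cal("wrist");print(s["tcp_pos"],s["orientation"],s["time"])
p,d=r.read_camera("wrist");cv2.imwrite("pics/w1.png",p[:,:,::-1]);P=cloud("wrist",d,C)
q=P[(np.hypot(P[...,0]-.56,P[...,1]-.304)<.025)&(P[...,2]>.055)&(P[...,2]<.08)]
print("top",np.median(q,0),q.min(0),q.max(0),len(q))
```

```text
[0.55822808 0.30583253 0.15859453] [-1.79979811e+02 -3.64272346e-02  1.03197663e+02] 1.475
top [0.55954712 0.30563351 0.06672775] [0.55080136 0.29523105 0.05530809] [0.56883081 0.31355773 0.06935898] 491
```

View pics/w1.png

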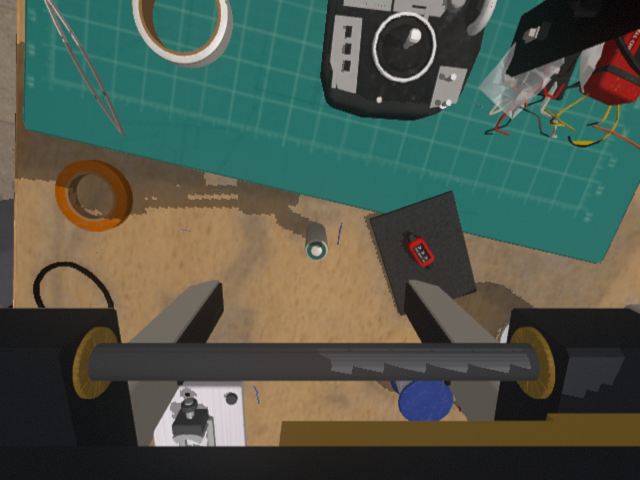

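The wrist view shows the cell at (316,250) between the open fingers, with free room all round.

{"method": "servo_tool", "body": {
  "commands": [
    [93,-2,1,60,0],
    [93,-2,1,105,0],
    [93,-2,1,124,0],
    [93,-2,1,124,0],
    [93,-2,1,124,0],
    [14,-2,1,124,0],
    [14,-2,1,124,0],
    [14,-2,1,124,0],
    [14,-2,1,124,0],
    [14,-2,1,124,0],
    [14,-2,1,124,0],
    [14,-2,1,124,0]
  ],
  "force": 12
}}

```text
time: 3.02
tcp_pos: [0.5606, 0.3025, 0.0346]
orientation: [-180.0, 0.0, 103.1]
ft_force: [-0.8, 0.3, -1.0]
gripper_width: 0.0275
gripper_force: 0.0
```

{"method": "servo_tool", "body": {
  "commands": [
    [14,2,0,0,0],
    [14,2,0,0,0],
    [14,2,0,0,0],
    [14,2,0,0,0],
    [14,2,0,0,0],
    [14,2,0,0,0]
  ],
  "force": 12
}}

```text
time: 3.78
tcp_pos: [0.5602, 0.3044, 0.0346]
orientation: [180.0, 0.0, 103.1]
ft_force: [-0.1, 0.6, -1.1]
gripper_width: 0.0179
gripper_force: 12.0
```

{"method": "servo_tool", "body": {
  "commands": [
    [14,0,0,-50,0],
    [14,0,0,-100,0],
    [14,-50,-28,-100,0],
    [14,-100,-57,-100,0],
    [14,-150,-85,-100,0],
    [14,-200,-114,-100,0],
    [14,-224,-127,-100,0],
    [14,-224,-127,-100,0],
    [14,-224,-127,-100,0]
  ]
}}

```text
time: 4.9
tcp_pos: [0.4877, 0.0584, 0.1348]
orientation: [179.9, -0.0, 103.1]
ft_force: [0.6, 0.1, 0.2]
gripper_width: 0.0182
gripper_force: 12.0
```

Run:
```python
from h import *
s=r.sense();C=cal("wrist");print(s["tcp_pos"],s["orientation"],s["gripper_width"])
p,d=r.read_camera("wrist");cv2.imwrite("pics/w2.png",p[:,:,::-1]);np.savez("/tmp/w2",p=p,d=d,K=C[0],R=C[1],t=C[2])
P=cloud("wrist",d,C);a=np.radians(13.06);c=np.array([.5014,-.0047]);X=P[...,:2]-c
x=X@[np.cos(a),np.sin(a)];y=X@[-np.sin(a),np.cos(a)];z=P[...,2]
m=(abs(x)<.02)&(z>.034)&(z<.044)&(abs(y)<.13)
print("steel tops: y hist");h,e=np.histogram(y[m],np.arange(-.03,.13,.004));print([(round(b,3),int(n)) for b,n in zip(e,h) if n])
for lo,hi in((-.05,.05),(.06,.13)):
    k=m&(y>lo)&(y<hi)
    if k.sum():print(x[k].min(),x[k].max(),np.median(z[k]))
m=(z>.06)&(z<.13)&(abs(y-.063)<.03)&(abs(x)<.03);print("cell",np.median(P[m],0) if m.any() else None,m.sum())
print(proj("wrist",[.4872,.0567,.012],C))
```

```text
[0.48773141 0.05844537 0.13476377] [ 1.79949337e+02 -2.16571029e-02  1.03096280e+02] 0.0182106348532471
steel tops: y hist
[(np.float64(-0.022), 27), (np.float64(-0.018), 15), (np.float64(-0.014), 1), (np.float64(0.026), 2), (np.float64(0.03), 5), (np.float64(0.034), 13), (np.float64(0.038), 20), (np.float64(0.042), 4), (np.float64(0.046), 3), (np.float64(0.078), 43), (np.float64(0.082), 170), (np.float64(0.086), 184), (np.float64(0.09), 193), (np.float64(0.094), 203), (np.float64(0.098), 226), (np.float64(0.11), 42), (np.float64(0.114), 48)]
-0.01385590736284405 0.014368171555414175 0.037324620264960646
-0.01549069826481448 0.014506405109920881 0.040136599689646626
cell [0.48504742 0.06667484 0.11753867] 461
[313.1113729  240.02303864]
```

View pics/w2.png

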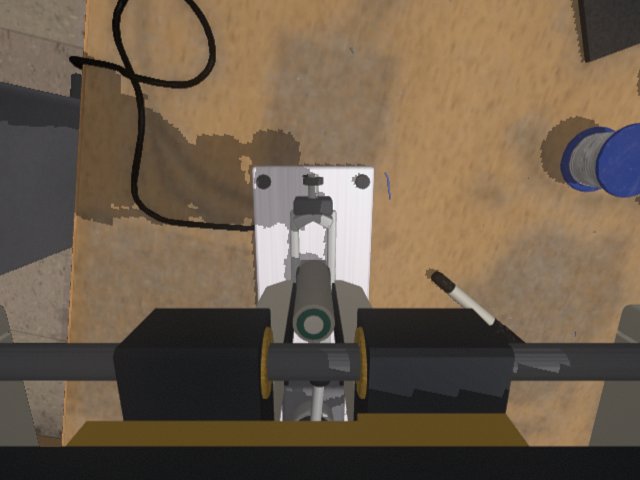

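The wrist view shows the cell held upright (its top at (313,322)) right behind the open slot at about (313,240), with the backstop at (313,205).

{"method": "servo_tool", "body": {
  "commands": [
    [14,-2,-1,0,0],
    [14,-2,-1,30,0],
    [14,-2,-1,55,0],
    [14,-2,-1,75,0],
    [14,-2,-1,85,0],
    [14,-2,-1,87,0],
    [14,-2,-1,87,0],
    [14,-2,-1,87,0]
  ]
}}

```text
time: 5.95
tcp_pos: [0.487, 0.0555, 0.0483]
orientation: [179.9, 0.0, 103.1]
ft_force: [-0.0, -0.0, -0.1]
gripper_width: 0.0182
gripper_force: 12.0
```

{"method": "servo_tool", "body": {
  "commands": [
    [14,1,0,1,0],
    [14,1,0,1.5,0],
    [14,1,0,1.5,0],
    [14,1,0,1.5,0]
  ]
}}

```text
time: 6.45
tcp_pos: [0.4866, 0.0565, 0.0465]
orientation: [180.0, -0.0, 103.1]
ft_force: [-0.2, -0.2, 6.1]
gripper_width: 0.018
gripper_force: 12.0
```

{"method": "servo_tool", "body": {
  "commands": [
    [14,0,0,-0.3,0],
    [40,0,0,-0.3,0],
    [40,0,0,-0.3,0],
    [40,0,0,-0.3,0],
    [40,0,0,-0.3,0],
    [40,0,0,-0.3,0],
    [40,0,0,-40,0],
    [40,0,0,-90,0],
    [40,0,0,-110,0],
    [40,0,0,-110,0]
  ]
}}

```text
time: 7.7
tcp_pos: [0.4871, 0.0566, 0.1575]
orientation: [179.8, -0.0, 103.1]
ft_force: [-0.5, 0.5, -0.2]
gripper_width: 0.0401
gripper_force: 0.0
```

```bash
cat > look.py <<'E'
from h import *
import sys
s=r.sense();print(s["time"],s["tcp_pos"],s["orientation"],s["q"].round(1),s["ft_force"])
a=np.radians(13.06);c=np.array([.5014,-.0047])
w=np.array([.5185,-.0780])
for n in("scene","top"):
    p,d=r.read_camera(n);C=cal(n);P=cloud(n,d,C);X=P[...,:2]-c
    x=X@[np.cos(a),np.sin(a)];y=X@[-np.sin(a),np.cos(a)];z=P[...,2]
    m=(z>.065)&(z<.085)&(abs(y-.063)<.03)&(abs(x)<.03)
    print(n,"cell",x[m].mean(),y[m].mean(),z[m].max() if m.any() else 0,m.sum())
    m=(z>.034)&(z<.046)&(abs(x)<.014)&(y>-.02)&(y<.05);print(" jaw y",np.percentile(y[m],[2,98]) if m.any() else 0,m.sum())
    hs=cv2.cvtColor(p,cv2.COLOR_RGB2HSV);rr=np.hypot(P[...,0]-w[0],P[...,1]-w[1])
    H=((z>.075)&(z<.108)&(hs[...,2]<70)&(rr>.045)&(rr<.08)).astype(np.uint8)
    num,l,st,ce=cv2.connectedComponentsWithStats(H)
    for i in range(1,num):
        if st[i,4]>15:
            q=plane(n,ce[i],.088,C)[:2];e=q-w;g=np.degrees(np.arctan2(e[1],e[0]));print(" ball",q.round(4),np.hypot(*e).round(3),round(g,1),round((g-13.06)%72,1))
    cv2.imwrite(f"pics/{n}_{sys.argv[1]}.png",p[:,:,::-1])
E
python3 look.py a
```

```text
7.7 [0.48714907 0.05660848 0.15749691] [ 1.79807814e+02 -8.73273085e-03  1.03075915e+02] [-22.   24.   11.9 126.1  -9.5  30.6  10.2] [-0.54781003  0.45668577 -0.21389452]
scene cell -0.0016539485126314947 0.06600226169484244 0.08103510434370939 97
 jaw y [-0.01834871  0.04513758] 115
 ball [ 0.4574 -0.0691] 0.062 171.7 14.7
 ball [ 0.5092 -0.0168] 0.062 98.7 13.6
top cell nan nan 0 0
 jaw y 0 0
 ball [ 0.5742 -0.05  ] 0.062 26.7 13.6
 ball [ 0.5626 -0.1225] 0.063 -45.3 13.7
 ball [ 0.5095 -0.0196] 0.059 98.7 13.7
 ball [ 0.4901 -0.1336] 0.062 -117.0 13.9
 ball [ 0.4573 -0.0683] 0.062 171.0 13.9look.py:10: RuntimeWarning: Mean of empty slice.
  print(n,"cell",x[m].mean(),y[m].mean(),z[m].max() if m.any() else 0,m.sum())
  ret = ret.dtype.type(ret / rcount)
```

{"method": "servo_tool", "body": {
  "commands": [
    [0,-54,19,0,0.13],
    [0,-107,38,0,0.26],
    [0,-161,57,0,0.386],
    [0,-161,57,0,0.386],
    [0,-161,57,0,0.386],
    [0,-161,57,30,0.386],
    [0,-161,57,60,0.386],
    [0,-161,57,81,0.386],
    [0,-161,57,81,0.386],
    [0,-161,57,81,0.386]
  ]
}}

```text
time: 9.05
tcp_pos: [0.5782, -0.0868, 0.0756]
orientation: [-180.0, -0.0, 81.0]
ft_force: [-0.3, 0.2, 0.2]
gripper_width: 0.0005
gripper_force: 0.0
```

```bash
python3 look.py b
cat > arc.py <<'E'
# rows for the pusher going round the wheel from its present pose: angles of pusher (deg, world)
from h import *
import sys
w=np.array([.5185,-.0780])
def rows(angs,R=.062,lead=0):
    s=r.sense();p=s["tcp_pos"][:2];Y=np.radians(s["orientation"][2])
    tx=np.array([np.cos(Y),np.sin(Y)]);ty=np.array([np.sin(Y),-np.cos(Y)])
    for g in angs:
        t=np.radians(g);D=w+R*np.array([np.cos(t),np.sin(t)])-p
        dy=(t+np.pi/2)-Y;dy=(dy+np.pi)%(2*np.pi)-np.pi
        print([0,float(round(D@tx*1e3,1)),float(round(D@ty*1e3,1)),0,float(round(-dy,3))])
def state():
    s=r.sense();p=s["tcp_pos"][:2]-w;g=np.arctan2(p[1],p[0]);f=s["ft_force"]
    print("t",s["time"],"ang",np.degrees(g).round(2),"rad",np.hypot(*p).round(4),"tang",(f[:2]@[-np.sin(g),np.cos(g)]).round(2),"radial",(f[:2]@[np.cos(g),np.sin(g)]).round(2),"fz",f[2].round(2),"q7",s["q"][6].round(1))
if __name__=="__main__":
    state();a,b,n=map(float,sys.argv[1:4]);rows(np.linspace(a,b,int(n)))
E
python3 arc.py -3 41 11
```

```text
9.05 [ 0.57819923 -0.08679964  0.07559205] [-1.79998319e+02 -1.68949260e-02  8.10247299e+01] [ -6.2  36.7  13.8 117.4 -17.8  27.8  11.7] [-0.32406647  0.17497163  0.18392264]
scene cell -0.0016594219296991249 0.06608804114591027 0.08035622082781214 98
 jaw y [-0.01816352  0.04617947] 108
 ball [ 0.5629 -0.1231] 0.063 -45.4 13.5
 ball [ 0.4898 -0.1344] 0.063 -117.0 13.9
 ball [ 0.5741 -0.0506] 0.062 26.3 13.2
 ball [ 0.4576 -0.069 ] 0.062 171.6 14.6
 ball [ 0.5091 -0.0169] 0.062 98.7 13.7
top cell nan nan 0 0
 jaw y 0 0
t 9.15 ang -8.73 rad 0.0609 tang -0.23 radial -0.46 fz 0.05 q7 11.7
[0, 6.2, 0.8, 0, -0.105]
[0, 10.9, 0.1, 0, -0.182]
[0, 15.6, -0.9, 0, -0.258]
[0, 20.1, -2.3, 0, -0.335]
[0, 24.5, -4.0, 0, -0.412]
[0, 28.8, -6.1, 0, -0.489]
[0, 32.9, -8.5, 0, -0.566]
[0, 36.9, -11.2, 0, -0.642]
[0, 40.6, -14.2, 0, -0.719]
[0, 44.0, -17.5, 0, -0.796]
[0, 47.2, -21.0, 0, -0.873]look.py:10: RuntimeWarning: Mean of empty slice.
  print(n,"cell",x[m].mean(),y[m].mean(),z[m].max() if m.any() else 0,m.sum())
  ret = ret.dtype.type(ret / rcount)
```

{"method": "servo_tool", "body": {
  "commands": [
    [0,6.2,0.8,0,-0.105],
    [0,11,0,0,-0.182],
    [0,15.5,-1,0,-0.258],
    [0,20,-2.3,0,-0.335],
    [0,24.5,-4,0,-0.412],
    [0,29,-6,0,-0.489],
    [0,33,-8.5,0,-0.566],
    [0,37,-11,0,-0.642],
    [0,40.5,-14,0,-0.719],
    [0,44,-17.5,0,-0.796],
    [0,47,-21,0,-0.873]
  ]
}}

```text
time: 10.52
tcp_pos: [0.5662, -0.0382, 0.0762]
orientation: [179.9, 0.2, 131.1]
ft_force: [3.4, -1.6, -0.7]
gripper_width: 0.0006
gripper_force: 1.4
```

```bash
python3 look.py c 2>/dev/null; python3 arc.py 44 80 10
```

```text
10.525 [ 0.56624274 -0.03822231  0.07624427] [1.79880259e+02 1.55512638e-01 1.31100169e+02] [ -2.5  35.    0.9 119.2  -1.1  25.6  40.3] [ 3.44824943 -1.62150148 -0.68127371]
scene cell -0.0016473439523833604 0.06585124440611438 0.08021741828319633 97
 jaw y [-0.01758523  0.04626748] 106
 ball [ 0.5219 -0.1421] 0.064 -87.0 43.9
 ball [ 0.5557 -0.0302] 0.061 52.1 39.1
 ball [ 0.4603 -0.0999] 0.062 -159.4 43.5
 ball [ 0.4804 -0.0302] 0.061 128.6 43.5
top cell 3.6033158404527544e-05 0.07093621050896778 0.07967908473932984 2
 jaw y 0 0
t 10.625 ang 40.28 rad 0.0621 tang -1.86 radial 0.78 fz 0.68 q7 40.3
[0, 4.0, -0.1, 0, -0.052]
[0, 8.3, -0.5, 0, -0.122]
[0, 12.6, -1.2, 0, -0.191]
[0, 16.8, -2.2, 0, -0.261]
[0, 21.0, -3.4, 0, -0.331]
[0, 25.0, -5.0, 0, -0.401]
[0, 28.9, -6.8, 0, -0.471]
[0, 32.7, -8.9, 0, -0.54]
[0, 36.3, -11.3, 0, -0.61]
[0, 39.8, -13.9, 0, -0.68]
```

View pics/scene_c.png

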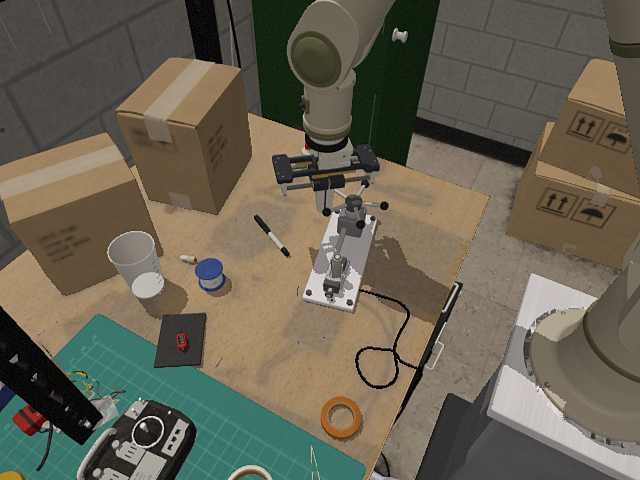

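The scene view shows the cell upright in the slot at (337,265) and the gripper at (325,195) pushing the ball round; the wheel has turned about 30°.

{"method": "servo_tool", "body": {
  "commands": [
    [0,4,0,0,-0.052],
    [0,8.3,-0.5,0,-0.122],
    [0,12.6,-1.2,0,-0.191],
    [0,17,-2.2,0,-0.261],
    [0,21,-3.4,0,-0.331],
    [0,25,-5,0,-0.401],
    [0,29,-6.8,0,-0.471],
    [0,32.7,-8.9,0,-0.54],
    [0,36.3,-11.3,0,-0.61],
    [0,39.8,-13.9,0,-0.68]
  ]
}}

```text
time: 11.88
tcp_pos: [0.5291, -0.0172, 0.0757]
orientation: [-180.0, 0.1, 170.1]
ft_force: [3.2, -2.4, 2.5]
gripper_width: 0.0005
gripper_force: 1.6
```

```bash
python3 look.py d 2>/dev/null; python3 arc.py 75 75 1;python3 arc.py -9 -9 1
```

```text
11.875 [ 0.52912618 -0.01720631  0.07572591] [-1.79994665e+02  1.15632952e-01  1.70085801e+02] [  1.9  33.6  -8.9 123.7  12.5  23.5  63.1] [ 3.21562743 -2.44223224  2.49381745]
scene cell -0.0018397834070043686 0.07124279682950801 0.08071818721831621 101
 jaw y [-0.01876135  0.04978132] 100
 ball [ 0.4881 -0.1336] 0.063 -118.7 12.3
 ball [ 0.4579 -0.0667] 0.062 169.5 12.4
 ball [ 0.5112 -0.0173] 0.061 96.8 11.8
top cell -0.0025400076834463815 0.06771166395334517 0.08211483548134278 73
 jaw y [-0.00708377  0.0492782 ] 139
t 11.975 ang 80.66 rad 0.0617 tang -1.53 radial -1.1 fz 1.61 q7 63.0
[0, -6.1, 0.1, 0, 0.087]
t 11.975 ang 80.66 rad 0.0617 tang -1.53 radial -1.1 fz 1.61 q7 63.0
[0, -62.7, -60.6, 0, 1.553]
```

{"method": "servo_tool", "body": {
  "commands": [
    [0,-6,0,0,0.087],
    [0,-6,0,-40,0.087],
    [0,-6,0,-60,0.1],
    [0,-20,-15,-60,0.28],
    [0,-30,-26,-60,0.46],
    [0,-38,-34,-60,0.64],
    [0,-46,-42,-60,0.82],
    [0,-54,-50,-60,1.0],
    [0,-60,-58,-60,1.18],
    [0,-62.7,-60.6,-60,1.36],
    [0,-62.7,-60.6,-60,1.553],
    [0,-62.7,-60.6,-60,1.553]
  ]
}}

```text
time: 13.48
tcp_pos: [0.579, -0.0869, 0.1349]
orientation: [-179.9, 0.0, 81.0]
ft_force: [-0.6, -0.5, -0.4]
gripper_width: 0.0006
gripper_force: 0.0
```

```bash
python3 look.py e 2>/dev/null; python3 arc.py -9 -9 1; python3 -c "
import cv2
p=cv2.imread('pics/scene_e.png')[170:320,270:420];cv2.imwrite('pics/ec.png',cv2.resize(p,(600,600),interpolation=2))"
```

```text
13.475 [ 0.57902579 -0.08688348  0.13488003] [-1.79930340e+02  4.74739102e-03  8.09835236e+01] [ -6.9  31.7  14.5 115.2 -13.3  34.8   7.5] [-0.57427126 -0.45865397 -0.3847963 ]
scene cell -0.0018822574971478938 0.07160146526122922 0.08104120872824042 99
 jaw y [-0.017858   0.0488262] 97
 ball [ 0.5627 -0.1242] 0.064 -46.3 12.6
 ball [ 0.4889 -0.1347] 0.064 -117.5 13.4
 ball [ 0.5747 -0.0515] 0.062 25.2 12.2
 ball [ 0.4577 -0.0678] 0.062 170.5 13.5
 ball [ 0.5099 -0.0169] 0.062 98.0 12.9
top cell nan nan 0 0
 jaw y 0 0
t 13.575 ang -8.51 rad 0.0613 tang 0.78 radial -0.16 fz 0.06 q7 7.6
[0, -0.5, 0.7, 0, 0.003]
```

View pics/ec.png

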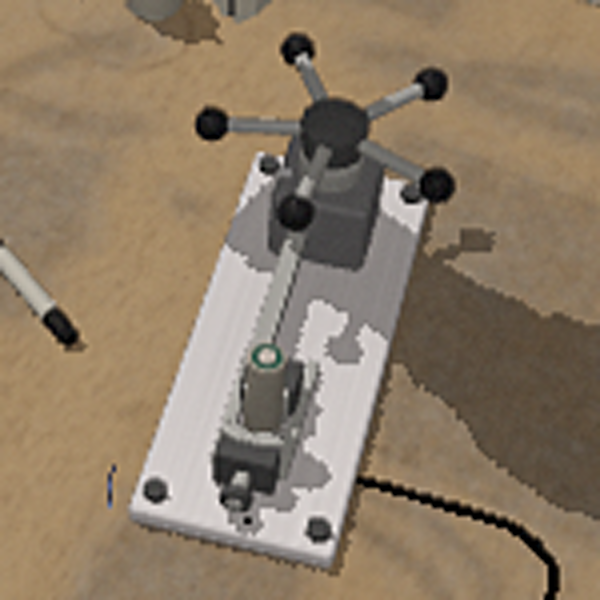

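The crop shows the cell standing upright at (267,390) between jaw and backstop, and the spoke balls again set as at the start.

{"method": "servo_tool", "body": {
  "commands": [
    [0,0,0.7,30,0],
    [0,0,0.7,59,0],
    [0,0,0.7,59,0],
    [0,0,0.7,59,0]
  ]
}}

```text
time: 14.08
tcp_pos: [0.5804, -0.0879, 0.0769]
orientation: [180.0, -0.0, 81.0]
ft_force: [0.4, -0.5, 0.5]
gripper_width: 0.0003
gripper_force: 0.0
```

```bash
python3 arc.py -4 20 9
```

```text
t 14.075 ang -9.1 rad 0.0627 tang -0.48 radial 0.44 fz 0.5 q7 9.2
[0, 5.5, -0.9, 0, -0.087]
[0, 8.7, -1.3, 0, -0.14]
[0, 11.9, -1.9, 0, -0.192]
[0, 15.1, -2.6, 0, -0.244]
[0, 18.2, -3.4, 0, -0.297]
[0, 21.3, -4.5, 0, -0.349]
[0, 24.3, -5.6, 0, -0.402]
[0, 27.3, -7.0, 0, -0.454]
[0, 30.2, -8.5, 0, -0.506]
```

{"method": "servo_tool", "body": {
  "commands": [
    [0,5.5,-0.5,0,-0.087],
    [0,8.7,-1,0,-0.14],
    [0,12,-1.6,0,-0.192],
    [0,15,-2.4,0,-0.244],
    [0,18.2,-3.3,0,-0.297],
    [0,21.3,-4.4,0,-0.349],
    [0,24.3,-5.6,0,-0.402],
    [0,27.3,-7,0,-0.454],
    [0,30.2,-8.5,0,-0.506]
  ]
}}

```text
time: 15.2
tcp_pos: [0.5766, -0.0565, 0.0762]
orientation: [180.0, 0.0, 110.1]
ft_force: [1.1, -2.7, -0.4]
gripper_width: 0.0004
gripper_force: 1.4
```

```bash
python3 arc.py 22 30 5
```

```text
t 15.2 ang 20.27 rad 0.062 tang -2.91 radial 0.06 fz -0.37 q7 25.8
[0, 1.9, 0.0, 0, -0.033]
[0, 4.0, -0.1, 0, -0.068]
[0, 6.2, -0.3, 0, -0.103]
[0, 8.3, -0.5, 0, -0.137]
[0, 10.5, -0.9, 0, -0.172]
```

{"method": "servo_tool", "body": {
  "commands": [
    [0,2,0,0,-0.035],
    [0,4,-0.1,0,-0.07],
    [0,6.2,-0.3,0,-0.105],
    [0,8.3,-0.5,0,-0.14]
  ]
}}

```text
time: 15.7
tcp_pos: [0.5732, -0.0488, 0.0762]
orientation: [180.0, 0.0, 118.1]
ft_force: [1.4, -2.7, 1.3]
gripper_width: 0.0004
gripper_force: 1.4
```

{"method": "servo_tool", "body": {
  "commands": [
    [0,2,0,0,-0.035],
    [0,4,-0.1,0,-0.07],
    [0,6.2,-0.3,0,-0.105]
  ]
}}

```text
time: 16.08
tcp_pos: [0.5701, -0.0434, 0.0762]
orientation: [180.0, 0.0, 124.1]
ft_force: [0.7, -2.2, 0.8]
gripper_width: 0.0003
gripper_force: 1.4
```

```bash
python3 arc.py 36 44 5;python3 look.py f 2>/dev/null
```

```text
t 16.075 ang 33.83 rad 0.0621 tang -2.21 radial -0.68 fz 0.81 q7 33.8
[0, 2.3, -0.1, 0, -0.033]
[0, 4.5, -0.2, 0, -0.068]
[0, 6.7, -0.4, 0, -0.103]
[0, 8.8, -0.7, 0, -0.138]
[0, 11.0, -1.0, 0, -0.173]
16.075 [ 0.57007007 -0.04343668  0.07617475] [1.79992543e+02 7.23320617e-03 1.24114122e+02] [ -1.9  35.2   0.8 118.5  -1.   26.2  33.8] [ 0.66451423 -2.21693164  0.80761789]
scene cell -0.0015159432875169855 0.07567914605191274 0.08119582817719892 100
 jaw y [-0.01807669  0.04727121] 101
 ball [ 0.516  -0.1387] 0.061 -92.4 38.6
 ball [ 0.5605 -0.0342] 0.061 46.2 33.1
 ball [ 0.4588 -0.0939] 0.062 -165.1 37.8
 ball [ 0.4856 -0.0269] 0.061 122.8 37.7
top cell -0.0024337034223123042 0.07193575971146285 0.08103657906986209 69
 jaw y 0 0
```

{"method": "servo_tool", "body": {
  "commands": [
    [0,2.2,0,0,-0.035],
    [0,4.3,-0.2,0,-0.07]
  ]
}}

```text
time: 16.42
tcp_pos: [0.5676, -0.04, 0.0762]
orientation: [180.0, 0.0, 128.1]
ft_force: [1.3, -2.1, 0.3]
gripper_width: 0.0007
gripper_force: 1.4
```

{"method": "servo_tool", "body": {
  "commands": [
    [0,2.2,0,0,-0.035],
    [0,4.3,-0.2,0,-0.07]
  ]
}}

```text
time: 16.68
tcp_pos: [0.5649, -0.0367, 0.0762]
orientation: [180.0, 0.0, 132.1]
ft_force: [3.4, -2.3, 0.2]
gripper_width: 0.0004
gripper_force: 1.9
```

{"method": "servo_tool", "body": {
  "commands": [
    [0,1.1,0,0,-0.017],
    [0,2.2,0,0,-0.035],
    [0,2.2,0,0,-0.035]
  ]
}}

```text
time: 17.05
tcp_pos: [0.5634, -0.0352, 0.0762]
orientation: [180.0, 0.0, 134.0]
ft_force: [3.1, -2.8, -0.7]
gripper_width: 0.0005
gripper_force: 2.1
```

```bash
python3 arc.py 46 46 1
```

```text
t 17.05 ang 43.59 rad 0.062 tang -4.14 radial 0.28 fz -0.68 q7 39.5
[0, 2.6, -0.1, 0, -0.035]
```

{"method": "servo_tool", "body": {
  "commands": [
    [0,1.1,0,0,-0.017],
    [0,2.2,-0.1,0,-0.035],
    [0,2.2,-0.1,0,-0.035]
  ]
}}

```text
time: 17.42
tcp_pos: [0.5619, -0.0337, 0.0762]
orientation: [180.0, 0.0, 136.1]
ft_force: [3.1, -2.7, -0.9]
gripper_width: 0.0002
gripper_force: 2.5
```

```bash
python3 arc.py 46 46 1
```

```text
t 17.425 ang 45.59 rad 0.062 tang -4.08 radial 0.27 fz -0.92 q7 40.7
[0, 0.4, -0.0, 0, 0.001]
```

{"method": "servo_tool", "body": {
  "commands": [
    [0,1.1,0,0,-0.017],
    [0,2.2,-0.1,0,-0.035],
    [0,2.2,-0.1,0,-0.035]
  ]
}}

```text
time: 17.8
tcp_pos: [0.5605, -0.0324, 0.0763]
orientation: [180.0, 0.1, 138.1]
ft_force: [4.5, -3.9, -0.7]
gripper_width: 0.0004
gripper_force: 2.9
```

```bash
python3 arc.py 48 48 1
```

```text
t 17.8 ang 47.36 rad 0.0621 tang -5.96 radial 0.23 fz -0.74 q7 41.8
[0, 0.7, -0.0, 0, 0.001]
```

{"method": "servo_tool", "body": {
  "commands": [
    [0,1.1,0,0,-0.017],
    [0,2.2,-0.1,0,-0.035],
    [0,2.2,-0.1,0,-0.035]
  ]
}}

```text
time: 18.18
tcp_pos: [0.5592, -0.0311, 0.0763]
orientation: [179.9, 0.1, 140.1]
ft_force: [5.1, -4.2, -0.9]
gripper_width: 0.0005
gripper_force: 3.3
```

```bash
python3 arc.py 48 48 1; python3 look.py g 2>/dev/null
```

```text
t 18.175 ang 49.09 rad 0.0621 tang -6.58 radial 0.19 fz -0.9 q7 43.0
[0, -1.2, -0.1, 0, 0.036]
18.175 [ 0.55916742 -0.03107189  0.07629455] [1.79941859e+02 8.37433486e-02 1.40056696e+02] [ -0.4  34.7  -3.3 119.9   4.4  25.4  43. ] [ 5.09895282 -4.16853758 -0.90348029]
scene cell -0.0017935708439293023 0.07691529632252463 0.08158298488747648 98
 jaw y [-0.01747499  0.04736372] 99
 ball [ 0.5295 -0.1396] 0.063 -79.9 51.1
 ball [ 0.4647 -0.1095] 0.062 -149.6 53.3
 ball [ 0.5465 -0.0242] 0.061 62.5 49.5
 ball [ 0.473  -0.0368] 0.061 137.9 52.8
top cell -0.002301716580149396 0.07351268132739891 0.08152869871960194 69
 jaw y [0.03101231 0.04980623] 70
```

{"method": "servo_tool", "body": {
  "commands": [
    [0,1,0,0,-0.015],
    [0,1.8,0,0,-0.028],
    [0,1.8,0,0,-0.028],
    [0,1.8,0,0,-0.028]
  ]
}}

```text
time: 18.77
tcp_pos: [0.558, -0.03, 0.0763]
orientation: [179.9, 0.1, 141.6]
ft_force: [5.8, -5.1, -1.9]
gripper_width: 0.0008
gripper_force: 3.7
```

```bash
python3 arc.py 40 40 1
```

```text
t 18.775 ang 50.52 rad 0.0621 tang -7.69 radial -0.25 fz -1.94 q7 43.9
[0, -11.3, -1.4, 0, 0.203]
```

7.7 N and still rising steadily: firm. I back off slowly and lift.

{"method": "servo_tool", "body": {
  "commands": [
    [0,-1.5,0,0,0.03],
    [0,-3,-0.2,0,0.06],
    [0,-6,-0.5,0,0.1],
    [0,-12,-1.4,0,0.2],
    [0,-14,-1.7,0,0.22],
    [0,-14,-1.7,-40,0.22],
    [0,-14,-1.7,-90,0.22],
    [0,-14,-1.7,-130,0.22],
    [0,-14,-1.7,-130,0.22],
    [0,-14,-1.7,-130,0.22]
  ]
}}

```text
time: 20.02
tcp_pos: [0.566, -0.0395, 0.2055]
orientation: [-179.9, -0.0, 129.1]
ft_force: [-0.7, 0.6, -0.0]
gripper_width: 0.0003
gripper_force: 0.0
```

```bash
python3 look.py h 2>/dev/null; python3 -c "
import cv2
p=cv2.imread('pics/scene_h.png')[170:320,270:420];cv2.imwrite('pics/hc.png',cv2.resize(p,(600,600),interpolation=2))"
```

```text
20.025 [ 0.56601699 -0.03954822  0.20552964] [-1.79949270e+02 -4.26310153e-02  1.29065714e+02] [ -1.5  24.5  -0.4 113.3   0.2  42.3  37.1] [-0.72312954  0.62260714 -0.01298087]
scene cell -0.0016555721405228884 0.07695065069870241 0.08010160044915031 99
 jaw y [-0.01765353  0.04886974] 102
 ball [ 0.527  -0.1419] 0.065 -82.4 48.5
 ball [ 0.5807 -0.0892] 0.063 -10.2 48.8
 ball [ 0.4626 -0.1052] 0.062 -154.0 48.9
 ball [ 0.5481 -0.0237] 0.062 61.4 48.4
 ball [ 0.4763 -0.034 ] 0.061 133.8 48.8
top cell -0.002242361312553394 0.07351040028785175 0.08172192495439322 69
 jaw y [-0.0159849   0.04973173] 120
 ball [ 0.5481 -0.0236] 0.062 61.5 48.4
 ball [ 0.4762 -0.0332] 0.062 133.4 48.3
```

View pics/hc.png

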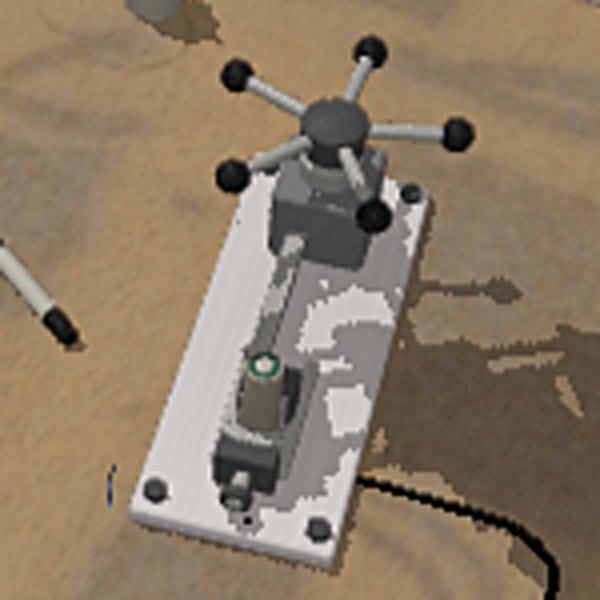

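The crop shows the cell upright at (265,400), held between jaw and backstop, with the gripper clear. The wheel sprang back to about 2.1 rad, past the point where it got stiff.

```bash
python3 -c "
from cell import r
print(r.finish_job())"
```

```text
the job is handed in; nothing more can be done
None
```

The job is handed in, with no verdict returned: the cell stands upright in the slot, clamped between jaw and backstop; I stopped winding at about 7.7 N on the spoke, the wheel settled near 2.1 rad, and the robot is clear.

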